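# Index the inspection slide to the microscope

## Robot

A 7-joint arm with a two-finger parallel gripper is mounted at the origin on the work surface. World frame = base frame: x ahead of the robot, y to its left, z up, the work surface at z = 0. Lengths are in m, angles in rad, forces in N, time in s.
With the tool pointing down it reaches from about 0.425 to 0.95 m from the base axis. Payload 4.7 kg.
Tool frame: the origin (TCP) lies midway between the tips of the shut fingers; the grasp point (between the pads) lies 19 mm behind it (ctrl.pinch_z is the distance from the TCP to the grasp point, in m); z points along the fingers, y is the line along which they close (so a half turn about z gives the same grasp; the last joint's range is limited). The gripper opens to 85 mm and grips with 20 to 120 N. Pads are 22 mm wide; open, the fingers measure 114 mm over their backs; the gripper's body (76 mm by 85 mm) begins 54 mm behind the grasp point. The pads swing forward as they close: fully open they stand 13 mm farther back than shut.
Start: joints at [1.18, 0.469, -0.049, 1.532, 0.024, 1.141, -0.082], TCP at [0.239, -0.631, 0.231] pointing down, gripper open.
Joint ranges: [-2.59, 2.59], [-0.33, 1.99], [-1.39, 1.29], [0.1, 2.45], [-1.04, 4.18], [0.21, 1.99], [-2.66, 2.66]. Speed limits (rad/s): [2.57, 2.57, 3.14, 3.14, 3.14, 3.14, 3.14].

## Interface

Orientations are given as a unit quaternion [x, y, z, w].
In Python, from rig import monitor, read_camera, calibration, order, ctrl gives the robot as it stands. The module is installed in compiled form; this text tells all that it offers.
- The arm moves only by the tool jog_arm, never from a script. Its argument "motion" is one flat list of numbers, 6 for each row, row after row: the shift along the tool's x, y, z in m, then the turn, a rotation vector about the tool's x, y, z in degrees. In form: [dx, dy, dz, ax, ay, az, dx, dy, dz, ax, ay, az, ...]. A call has 1 to 12 rows; each row shifts and turns the commanded pose from where the row before left it, along the tool's axes as they then stand; what a row does not reach is not made up. A row lasts 1/8 s, in which the tool goes at most 62.5 mm and 10.7 degrees, less where a joint would pass 70% of its speed; a pose out of reach is approached as far as the arm can. A call is refused whole if a number of a shift passes 0.0625 or a number of a turn 10.7, either way. A call with a gripper value outside its range is refused whole. "hand" is the finger opening in m, from 0 to 0.0854, set as the call begins (left out, the last holds). The fingers move at their own pace and stop on an object; "squeeze" is the grip in N (left out, the last holds). Time passes only in rows, so rows that do not move let the fingers close. It gives the time, the measured TCP pose, the force, the opening and the grip force at its end, in the units of the state.
- monitor.get_state(): the state, without advancing time (a new reading comes with each control period).
- read_camera(name): name is "scene" or "top" or "wrist"; returns (picture, depth): 400x640x3 uint8, red, green, blue; 400x640 float32, m along the optical axis (not along the pixel's ray), 0 where there is no reading.
- calibration(name): a dict with "camera_matrix" (3x3 intrinsics, pixels), "R" (3x3) and "t" (3): a world point X has camera coordinates R X + t. Camera axes: x right, y down, z forward; pixel columns grow to the right and rows downward; lengths in m; the calibration is good to about 2 mm. A picture is of the moment at which its call begins: read the wrist's pose just before it. calibration takes no time and is no camera call; for the wrist camera it gives the pose at the moment of the call.
- order.finish_job(): hands the job in; it is judged then, once.
The state is a dict: "time_s": time; "joints": joint angles; "dq": joint speeds; "joint_torque": joint torques, N m; "tcp_pos": TCP position; "tool_rot": TCP orientation; "contact_force": force on the tool from outside, world axes, zero at the start; "moment": the same for the moment, N m; "opening": opening from 0.0 (shut) to 1.0 (fully open); "gripper_force": force on a finger pad.
Only numpy, scipy, OpenCV 4.12 (cv2) and the standard library are available. Lean on these libraries where they do the work, as an engineer would, in place of code of your own. Each camera call takes 0.05 s, during which the arm holds its last target. There are 200 camera calls.

## Task

On the inspection slide, pull the T-handled locking plunger up and give it a quarter turn so that it stays out, then slide the board carriage by its black tab all the way to the end where the microscope stands (not the ring lamp). Finally turn the plunger back so that it drops fully home and locks the carriage there.

Things in the scene. Friction and masses are not known exactly. Their poses are not given: they have to be found in the camera images.
- plunger: Spring plunger: steel shaft with a black T bar on top, 46 long (x), 12 wide (y), 18 mm high; origin at the bar's centre. Home (locked): 110 mm above the table, x parallel to the carriage's. The spring pulls down with 5 N. Lifted 21 to 30 mm (stop) it turns up to 100 degrees either way; turned 90 and let go it rests at 131 mm. Turned back within 12 degrees, it drops home; off a notch it stops 16 mm high.
- carriage: Sliding plate with a green circuit board, a notched steel strip along its front and one upright black grip tab, 36 long (x), 12 thick (y), from 38 to 88 mm above the table; origin in the tab's middle, 73 mm up. Slides only along its y, 70 mm either way from the middle to end stops (friction about 2 N). A notch at the middle and at each stop; bevels draw it in from 6 mm. x points to the rear.
- fixture: Fixed aluminium base of the slide, 270 x 320 mm. Origin on the table below the carriage tab's start; axes parallel to the carriage's, y along the slide. The plunger's shaft stands at x = -65, y = 0 mm in a slotted steel collar, 36 x 40 mm, top 80 mm up: its cross pin lies in the slot when home. Round black thumbscrews, 22 mm across, on the end stops do not move and are not the plunger.
- microscope: Fixed digital microscope behind one end of the slide: black upright barrel 44 mm across with a small tilted screen, 0.34 m tall; the like stand at the other end carries a flat white ring lamp. Origin under the middle of its 110 x 100 mm base; axes parallel to the carriage's. With the carriage at this end's stop its origin is at x = -225, y = 0 mm here; the barrel is 105 mm behind the tab, 120 mm up.

How it is judged:
On the way, in this order (a step that is already met when the one before it is completed fails the run):
1. the plunger is out, turned by more than 60 degrees and stays out by itself, let go (height (world z) of plunger above 0.126 m and angle between the x axis of plunger and the x axis of carriage, either way round above 1.05 rad and contact force between the fingers and plunger below 0.3 N), for 0.2 s.
2. the carriage stands at the microscope's end (within 12 mm) while the plunger still stays out by itself (all of step 1 and y of carriage in the frame of microscope between -0.012 and 0.012 m), for 0.2 s.
At the end, for the whole second after the job is handed in: The carriage is at rest at the microscope's end of the slide (tab within 12 mm of its place there), and the plunger is fully home (T bar's centre below 115 mm, home being 110) with its bar across the slide within 20 degrees (y of carriage in the frame of microscope between -0.012 and 0.012 m and height (world z) of plunger below 0.115 m and angle between the x axis of plunger and the x axis of carriage, either way round below 0.35 rad and linear speed of carriage below 0.01 m/s); the robot touches nothing.
It also fails if it takes over 64 s, if anything falls off the work surface, if the arm or the gripper's body presses on something with over 40 N, if the wrist force passes 120 N, or if a joint passes its speed limit or range.

## Working session

There is one attempt and no reset: what is moved stays moved. The work goes in short steps, Python scripts to look and compute and a tool call to move; the robot and the scene stay as the last step left them, time stands still between calls to the robot, and variables do not carry over. Pictures are saved under pics/ and viewed, at most 10 in all, crops included, and the job is handed in when it is done.

Besides the shell and the picture viewer there is one more tool, called after "Emit:" as a command line: name --argument value ..., lists and objects as JSON in quotes. jog_arm: Moves the arm, as the interface text tells. Its arguments: {"type":"object","properties":{"motion":{"type":"array"},"hand":{"type":"number"},"squeeze":{"type":"number"}},"required":["motion"]}

```bash
mkdir -p pics
cat > h.py <<'E'
import numpy as np, cv2
from rig import monitor, read_camera, calibration, order, ctrl
def snap(n,f):
    c=calibration(n); p,d=read_camera(n); cv2.imwrite(f'pics/{f}.png',p[:,:,::-1]); np.savez(f'pics/{f}.npz',d=d,K=c['camera_matrix'],R=c['R'],t=c['t'])
def w(f,u,v):
    z=np.load(f'pics/{f}.npz'); d=z['d'][v-1:v+2,u-1:u+2]; d=np.median(d[d>0]) if (d>0).any() else np.nan
    return z['R'].T@(d*np.linalg.inv(z['K'])@[u,v,1]-z['t'])
E
python3 -c "
from h import *
snap('scene','s1');snap('top','t1')
s=monitor.get_state();print(s['tcp_pos'],s['tool_rot'],s['time_s'],ctrl.pinch_z)"
```

```text
[ 0.23874712 -0.63081133  0.23037497] [ 9.83685281e-01  1.79895806e-01 -1.75975122e-04 -8.57698008e-04] 0.1 0.0187
```

View pics/t1.png

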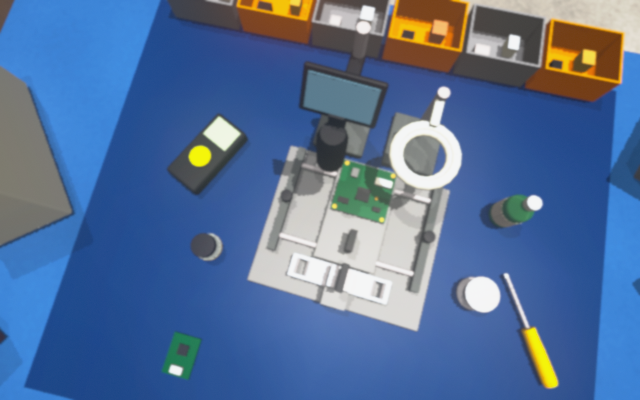

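View pics/s1.png

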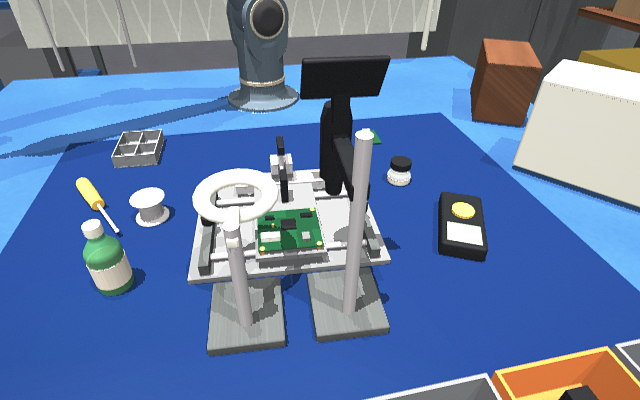

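The top view shows the plunger's T bar near (343,278), the grip tab near (350,240) and the microscope barrel near (332,145), to the image's left. The ring lamp is at (425,155).

```bash
python3 -c "
from h import *
for p in [(343,278),(343,270),(341,286),(350,240),(352,233),(348,247),(332,130),(425,185),(260,277),(291,150),(418,325),(449,190),(297,262),(384,292)]: print(p,w('t1',*p).round(4))
i=cv2.imread('pics/t1.png')[200:320,260:420];cv2.imwrite('pics/t1c.png',cv2.resize(i,None,fx=5,fy=5,interpolation=2))"
```

```text
(343, 278) [ 0.5032 -0.0119  0.12  ]
(343, 270) [ 0.5153 -0.0095  0.1188]
(341, 286) [ 0.4907 -0.0114  0.1192]
(350, 240) [ 0.5674 -0.0125  0.0879]
(352, 233) [ 0.5797 -0.0134  0.087 ]
(348, 247) [ 0.5552 -0.0116  0.0885]
(332, 130) [0.6816 0.0499 0.2598]
(425, 185) [ 0.6639 -0.1012  0.1676]
(260, 277) [0.4742 0.1298 0.0111]
(291, 150) [0.7236 0.1312 0.0124]
(418, 325) [ 0.4541 -0.1693  0.0016]
(449, 190) [ 0.7154 -0.1859  0.0017]
(297, 262) [0.5146 0.0685 0.0352]
(384, 292) [ 0.4974 -0.0921  0.0381]
```

View pics/t1c.png

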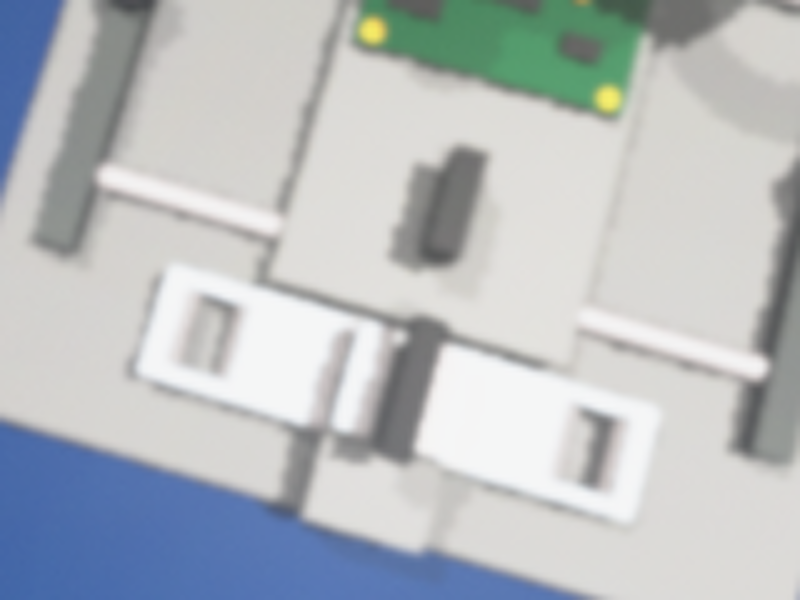

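Emit:
jog_arm --motion '[0.0388, -0.0405, 0, 0, 0, 0, 0.0388, -0.0405, 0, 0, 0, 0, 0.0388, -0.0405, 0, 0, 0, 0, 0.0388, -0.0405, 0, 0, 0, 0, 0.0388, -0.0405, 0, 0, 0, 0, 0.0388, -0.0405, 0, 0, 0, 0, 0.0388, -0.0405, 0, 0, 0, 0, 0.0388, -0.0405, 0, 0, 0, 0, 0.0388, -0.0405, 0, 0, 0, 0, 0.0388, -0.0405, 0, 0, 0, 0, 0.0388, -0.0405, 0, 0, 0, 0, 0.0388, -0.0405, 0, 0, 0, 0]' --hand 0.05

```text
time_s: 1.6
tcp_pos: [0.5026, -0.0105, 0.2312]
tool_rot: [0.984, 0.18, -0.0, 0.0]
contact_force: [0.6, -0.9, -0.3]
opening: 0.588
gripper_force: 0.0
```

Emit:
jog_arm --motion '[0, 0, 0, 0, 0, 8.3, 0, 0, 0, 0, 0, 8.3, 0, 0, 0, 0, 0, 8.2, 0, 0, 0, 0, 0, 0, 0, 0, 0, 0, 0, 0]'

```text
time_s: 2.22
tcp_pos: [0.5023, -0.0119, 0.2312]
tool_rot: [0.999, -0.034, -0.0, 0.0]
contact_force: [0.3, -0.1, -0.7]
opening: 0.584
gripper_force: 0.0
```

```bash
python3 -c "
from h import *
snap('wrist','w1')
s=monitor.get_state();print(s['joints'],s['contact_force'])
for p in [(345,95),(320,75),(380,80),(350,120)]: print(p,w('t1',*p).round(4))"
```

```text
[ 0.2751987   0.21298108 -0.38760458  1.91748325  0.09342062  1.02866476
 -1.79311168] [ 0.85161365 -0.70641376 -0.05371225]
(345, 95) [0.706  0.0417 0.3134]
(320, 75) [0.7161 0.0743 0.3286]
(380, 80) [ 0.9152 -0.0111  0.0021]
(350, 120) [0.6897 0.0298 0.2836]
```

View pics/w1.png

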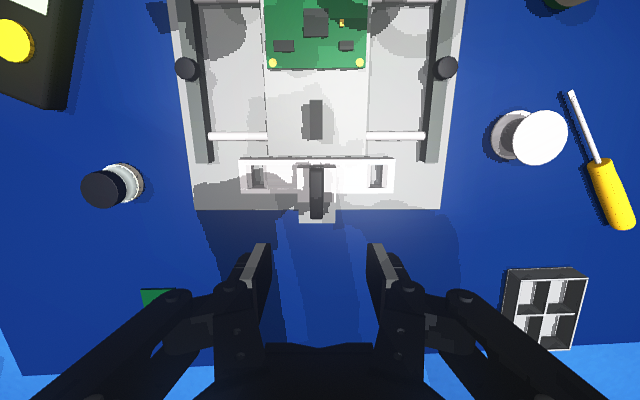

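The wrist view shows the T bar at (317,165)–(317,218), the tab at (313,100)–(316,138) and the front edge of the base nearly level at row 209, so the tool yaw is about right.

```bash
python3 -c "
from h import *
for p in [(317,170),(317,190),(317,215),(316,103),(316,120),(316,135),(312,120),(245,161),(390,161),(195,205),(438,205),(186,68),(447,66)]: print(p,w('w1',*p).round(4))
i=cv2.imread('pics/w1.png')[90:230,230:410];cv2.imwrite('pics/w1c.png',cv2.resize(i,None,fx=4,fy=4,interpolation=2))"
```

```text
(317, 170) [ 0.5256 -0.0121  0.1167]
(317, 190) [ 0.5077 -0.0109  0.1179]
(317, 215) [ 0.4841 -0.0092  0.1181]
(316, 103) [ 0.5822 -0.0151  0.0872]
(316, 120) [ 0.5671 -0.014   0.087 ]
(316, 135) [ 0.5535 -0.013   0.0874]
(312, 120) [ 0.5674 -0.0102  0.0866]
(245, 161) [0.526  0.0708 0.0372]
(390, 161) [ 0.5146 -0.0948  0.0368]
(195, 205) [0.4699 0.1501 0.0109]
(438, 205) [ 0.4487 -0.1625  0.0118]
(186, 68) [0.6257 0.1142 0.048 ]
(447, 66) [ 0.6094 -0.1495  0.0481]
```

View pics/w1c.png

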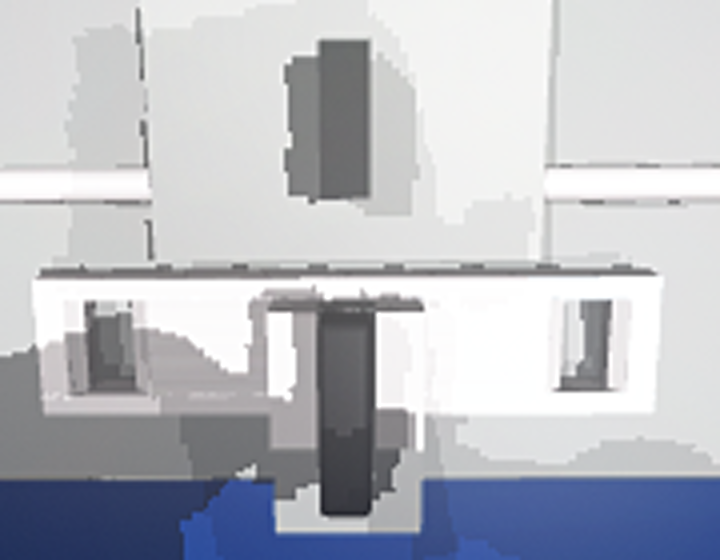

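Emit:
jog_arm --motion '[0.0015, -0.0014, 0.035, 0, 0, 0, 0, 0, 0.035, 0, 0, 0, 0, 0, 0.035, 0, 0, 0, 0, 0, 0.024, 0, 0, 0, 0, 0, 0.009, 0, 0, 0, 0, 0, 0, 0, 0, 0]'

```text
time_s: 3.02
tcp_pos: [0.5041, -0.0107, 0.0933]
tool_rot: [0.999, -0.035, -0.0, -0.0]
contact_force: [-0.6, -0.4, -0.5]
opening: 0.589
gripper_force: 0.0
```

Emit:
jog_arm --motion '[0, 0, 0, 0, 0, 0, 0, 0, 0, 0, 0, 0, 0, 0, 0, 0, 0, 0, 0, 0, 0, 0, 0, 0, 0, 0, 0, 0, 0, 0, 0, 0, 0, 0, 0, 0]' --hand 0.0 --squeeze 50

```text
time_s: 3.78
tcp_pos: [0.5049, -0.0098, 0.0944]
tool_rot: [0.999, -0.035, 0.001, -0.0]
contact_force: [-0.6, 2.6, 7.0]
opening: 0.13
gripper_force: 51.1
```

Emit:
jog_arm --motion '[0, 0, -0.006, 0, 0, 0, 0, 0, -0.007, 0, 0, 0, 0, 0, -0.007, 0, 0, 0, 0, 0, -0.006, 0, 0, 0, 0, 0, 0, 0, 0, 0]'

```text
time_s: 4.4
tcp_pos: [0.5048, -0.0097, 0.1195]
tool_rot: [0.999, -0.035, 0.001, -0.001]
contact_force: [4.8, 3.6, -6.9]
opening: 0.127
gripper_force: 49.6
```

Emit:
jog_arm --motion '[0, 0, 0, 0, 0, -9, 0, 0, 0, 0, 0, -9, 0, 0, 0, 0, 0, -9, 0, 0, 0, 0, 0, -9, 0, 0, 0, 0, 0, -9, 0, 0, 0, 0, 0, -9, 0, 0, 0, 0, 0, -9, 0, 0, 0, 0, 0, -9, 0, 0, 0, 0, 0, -9, 0, 0, 0, 0, 0, -9, 0, 0, 0, 0, 0, 0]'

```text
time_s: 5.78
tcp_pos: [0.5039, -0.0087, 0.1188]
tool_rot: [0.731, 0.682, 0.001, -0.001]
contact_force: [2.4, 6.2, -6.3]
opening: 0.129
gripper_force: 49.6
```

Turned 90°. Lower 4 mm, then release and rise.

Emit:
jog_arm --motion '[0, 0, 0.002, 0, 0, 0, 0, 0, 0.002, 0, 0, 0, 0, 0, 0, 0, 0, 0]'

```text
time_s: 6.15
tcp_pos: [0.5039, -0.0088, 0.1153]
tool_rot: [0.731, 0.682, 0.001, -0.001]
contact_force: [0.8, 5.7, -1.6]
opening: 0.127
gripper_force: 50.3
```

Emit:
jog_arm --motion '[0, 0, 0, 0, 0, 0, 0, 0, 0, 0, 0, 0, 0, 0, 0, 0, 0, 0, 0, 0, 0, 0, 0, 0]' --hand 0.04

```text
time_s: 6.65
tcp_pos: [0.5039, -0.0111, 0.1153]
tool_rot: [0.732, 0.681, -0.0, 0.0]
contact_force: [0.6, -0.0, -0.0]
opening: 0.468
gripper_force: 0.0
```

Emit:
jog_arm --motion '[0, 0, -0.02, 0, 0, 0, 0, 0, -0.03, 0, 0, 0, 0, 0, -0.03, 0, 0, 0, 0, 0, 0, 0, 0, 0]'

```text
time_s: 7.15
tcp_pos: [0.5055, -0.0106, 0.1974]
tool_rot: [0.732, 0.681, 0.001, 0.002]
contact_force: [0.8, 0.3, 0.2]
opening: 0.468
gripper_force: 0.0
```

```bash
python3 -c "
from h import *
snap('wrist','w2');print(monitor.get_state()['joints'])"
```

```text
[ 0.58407609  0.32300853 -0.78100989  1.93993275  0.27293768  0.98418108
 -0.39529554]
```

View pics/w2.png

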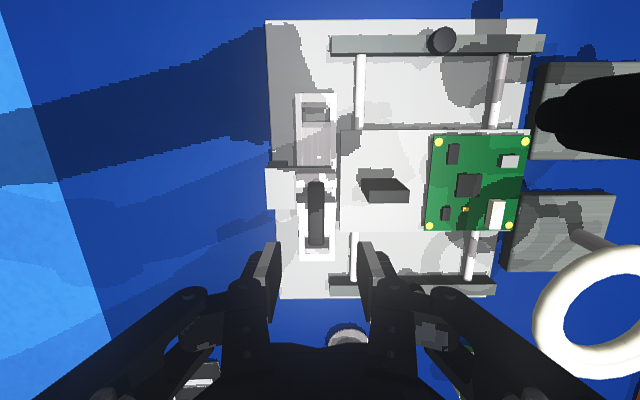

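The T bar now lies along the slide at about (316,213), raised by itself.

Emit:
jog_arm --motion '[0, 0, 0, 0, 0, 10, 0, 0, 0, 0, 0, 10, 0, 0, 0, 0, 0, 10, 0, 0, 0, 0, 0, 10, 0, 0, 0, 0, 0, 10, 0, 0, 0, 0, 0, 10, 0, 0, 0, 0, 0, 10, 0, 0, 0, 0, 0, 10, 0, 0, 0, 0, 0, 10, 0.033, 0, 0, 0, 0, 0, 0.033, 0, 0, 0, 0, 0, 0, 0, 0, 0, 0, 0]'

```text
time_s: 8.7
tcp_pos: [0.5707, -0.0157, 0.1935]
tool_rot: [0.999, -0.036, -0.001, -0.0]
contact_force: [-0.8, -0.5, -0.2]
opening: 0.467
gripper_force: 0.0
```

```bash
python3 -c "
from h import *
for p in [(316,190),(316,213),(316,240),(385,195)]: print(w('w2',*p).round(4))
s=monitor.get_state();print(s['tcp_pos'],s['tool_rot'])"
```

```text
[0.5044 0.0108 0.1387]
[ 0.5032 -0.0064  0.1386]
[ 0.5016 -0.0275  0.1387]
[ 0.564  -0.0119  0.0873]
[ 0.57067309 -0.01569885  0.19349781] [ 9.99356872e-01 -3.58437127e-02 -1.00596127e-03 -2.40411640e-04]
```

Emit:
jog_arm --motion '[0, -0.0013, 0.035, 0, 0, 0, 0, 0, 0.035, 0, 0, 0, 0, 0, 0.035, 0, 0, 0, 0, 0, 0.02, 0, 0, 0, 0, 0, 0.008, 0, 0, 0, 0, 0, 0, 0, 0, 0]'

```text
time_s: 9.45
tcp_pos: [0.5691, -0.014, 0.0619]
tool_rot: [0.999, -0.035, -0.001, 0.0]
contact_force: [0.3, 0.1, -0.3]
opening: 0.468
gripper_force: 0.0
```

Emit:
jog_arm --motion '[0, 0, 0, 0, 0, 0, 0, 0, 0, 0, 0, 0, 0, 0, 0, 0, 0, 0, 0, 0, 0, 0, 0, 0, 0, 0, 0, 0, 0, 0]' --hand 0.0 --squeeze 30

```text
time_s: 10.07
tcp_pos: [0.5705, -0.014, 0.0634]
tool_rot: [0.999, -0.035, 0.001, 0.0]
contact_force: [-1.6, -0.3, 6.9]
opening: 0.134
gripper_force: 34.5
```

Emit:
jog_arm --motion '[0, -0.005, 0, 0, 0, 0, 0, -0.008, 0, 0, 0, 0, 0, -0.009, 0, 0, 0, 0, 0, -0.009, 0, 0, 0, 0, 0, -0.009, 0, 0, 0, 0, 0, -0.009, 0, 0, 0, 0, 0, -0.008, 0, 0, 0, 0, 0, -0.006, 0, 0, 0, 0, 0, -0.005, 0, 0, 0, 0, 0, -0.003, 0, 0, 0, 0, 0, 0, 0, 0, 0, 0]'

```text
time_s: 11.45
tcp_pos: [0.5751, 0.0558, 0.0633]
tool_rot: [0.999, -0.036, 0.0, 0.001]
contact_force: [-2.3, -2.3, 7.9]
opening: 0.132
gripper_force: 34.7
```

Emit:
jog_arm --motion '[0, -0.0015, 0, 0, 0, 0, 0, -0.0015, 0, 0, 0, 0, 0, 0, 0, 0, 0, 0]'

```text
time_s: 11.82
tcp_pos: [0.5751, 0.0559, 0.0633]
tool_rot: [0.999, -0.036, -0.0, 0.003]
contact_force: [-3.0, -6.7, 9.9]
opening: 0.136
gripper_force: 35.2
```

At the stop; release and rise.

Emit:
jog_arm --motion '[0, 0.0015, 0, 0, 0, 0, 0, 0, 0, 0, 0, 0, 0, 0, 0, 0, 0, 0, 0, 0, 0, 0, 0, 0]' --hand 0.04

```text
time_s: 12.32
tcp_pos: [0.575, 0.0586, 0.0621]
tool_rot: [0.999, -0.035, -0.0, -0.0]
contact_force: [-0.2, -1.2, -0.3]
opening: 0.467
gripper_force: 0.0
```

Emit:
jog_arm --motion '[0, 0, -0.02, 0, 0, 0, 0, 0, -0.035, 0, 0, 0, 0, 0, -0.04, 0, 0, 0, 0, 0, -0.04, 0, 0, 0, 0, 0, 0, 0, 0, 0]'

```text
time_s: 12.95
tcp_pos: [0.5772, 0.0591, 0.2008]
tool_rot: [0.999, -0.035, 0.004, -0.001]
contact_force: [-0.0, -0.3, -0.7]
opening: 0.468
gripper_force: 0.0
```

Emit:
jog_arm --motion '[-0.034, 0.0367, 0, 0, 0, 0, -0.034, 0.0367, 0, 0, 0, 0, 0, 0, 0, 0, 0, -10, 0, 0, 0, 0, 0, -10, 0, 0, 0, 0, 0, -10, 0, 0, 0, 0, 0, -10, 0, 0, 0, 0, 0, -10, 0, 0, 0, 0, 0, -10, 0, 0, 0, 0, 0, -10, 0, 0, 0, 0, 0, -10, 0, 0, 0, 0, 0, -10, 0, 0, 0, 0, 0, 0]'

```text
time_s: 14.45
tcp_pos: [0.5014, -0.0102, 0.1964]
tool_rot: [0.732, 0.681, -0.0, -0.001]
contact_force: [0.3, 0.2, -0.9]
opening: 0.467
gripper_force: 0.0
```

```bash
python3 -c "
from h import *
snap('wrist','w3')"
```

```text
(no output)
```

View pics/w3.png

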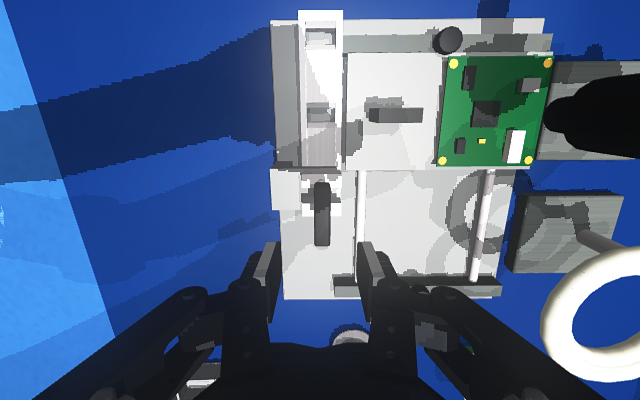

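The picture shows the carriage at the microscope end with the bar at (322,213), still out.

Emit:
jog_arm --motion '[0, 0.002, 0.03, 0, 0, 0, 0, 0, 0.03, 0, 0, 0, 0, 0, 0.015, 0, 0, 0, 0, 0, 0.008, 0, 0, 0, 0, 0, 0, 0, 0, 0]'

```text
time_s: 15.12
tcp_pos: [0.5042, -0.0101, 0.1144]
tool_rot: [0.732, 0.681, 0.0, 0.0]
contact_force: [-0.8, -0.4, -0.4]
opening: 0.47
gripper_force: 0.0
```

Emit:
jog_arm --motion '[0, 0, 0, 0, 0, 0, 0, 0, 0, 0, 0, 0, 0, 0, 0, 0, 0, 0, 0, 0, 0, 0, 0, 0, 0, 0, 0, 0, 0, 0]' --hand 0.0 --squeeze 50

```text
time_s: 15.75
tcp_pos: [0.5038, -0.0102, 0.1152]
tool_rot: [0.732, 0.682, -0.0, 0.0]
contact_force: [-2.3, 0.2, 5.5]
opening: 0.133
gripper_force: 49.9
```

Emit:
jog_arm --motion '[0, 0, -0.002, 0, 0, 0, 0, 0, -0.002, 0, 0, 0, 0, 0, 0, 0, 0, 0]'

```text
time_s: 16.12
tcp_pos: [0.5038, -0.0102, 0.118]
tool_rot: [0.732, 0.682, -0.0, -0.0]
contact_force: [0.6, 1.2, -7.5]
opening: 0.13
gripper_force: 48.6
```

Emit:
jog_arm --motion '[0, 0, 0, 0, 0, 9, 0, 0, 0, 0, 0, 9, 0, 0, 0, 0, 0, 9, 0, 0, 0, 0, 0, 9, 0, 0, 0, 0, 0, 9, 0, 0, 0, 0, 0, 9, 0, 0, 0, 0, 0, 9, 0, 0, 0, 0, 0, 9, 0, 0, 0, 0, 0, 9, 0, 0, 0, 0, 0, 9, 0, 0, 0, 0, 0, 0]'

```text
time_s: 17.5
tcp_pos: [0.5033, -0.0097, 0.1178]
tool_rot: [0.999, -0.034, -0.001, -0.0]
contact_force: [-0.3, 2.3, -6.5]
opening: 0.127
gripper_force: 48.8
```

Emit:
jog_arm --motion '[0, 0, 0.004, 0, 0, 0, 0, 0, 0.006, 0, 0, 0, 0, 0, 0.006, 0, 0, 0, 0, 0, 0.004, 0, 0, 0, 0, 0, 0.002, 0, 0, 0, 0, 0, 0, 0, 0, 0]'

```text
time_s: 18.25
tcp_pos: [0.5033, -0.0097, 0.0957]
tool_rot: [0.999, -0.035, -0.001, -0.0]
contact_force: [-2.8, 3.9, -4.8]
opening: 0.136
gripper_force: 49.0
```

Emit:
jog_arm --motion '[0, 0, 0.002, 0, 0, 0, 0, 0, 0, 0, 0, 0, 0, 0, 0, 0, 0, 0]'

```text
time_s: 18.62
tcp_pos: [0.5033, -0.0097, 0.0945]
tool_rot: [0.999, -0.035, -0.001, -0.0]
contact_force: [-4.6, 3.3, 0.3]
opening: 0.128
gripper_force: 49.8
```

Emit:
jog_arm --motion '[0, 0, 0, 0, 0, 0, 0, 0, 0, 0, 0, 0, 0, 0, 0, 0, 0, 0, 0, 0, 0, 0, 0, 0]' --hand 0.04

```text
time_s: 19.12
tcp_pos: [0.5045, -0.0106, 0.0945]
tool_rot: [0.999, -0.036, 0.0, 0.0]
contact_force: [-0.1, 0.2, 0.4]
opening: 0.468
gripper_force: 0.0
```

Emit:
jog_arm --motion '[0, 0, -0.02, 0, 0, 0, 0, 0, -0.04, 0, 0, 0, 0, 0, -0.05, 0, 0, 0, 0, 0, -0.03, 0, 0, 0, 0, 0, 0, 0, 0, 0]'

```text
time_s: 19.75
tcp_pos: [0.5057, -0.0102, 0.2369]
tool_rot: [0.999, -0.036, 0.003, 0.0]
contact_force: [-0.4, 1.0, 0.1]
opening: 0.465
gripper_force: 0.0
```

```bash
python3 -c "
from h import *
snap('wrist','w4')"
```

```text
(no output)
```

View pics/w4.png

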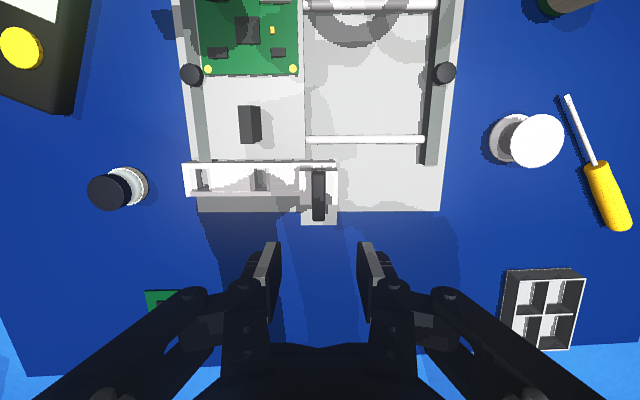

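The bar lies across the slide at (318,195), and the carriage is at the left (microscope) end with its tab at (253,123).

```bash
python3 -c "
from h import *
for p in [(318,175),(318,195),(318,215),(254,122)]: print(w('w4',*p).round(4))
if w('w4',318,195)[2]<.122: print(order.finish_job())"
```

```text
[ 0.5242 -0.011   0.1177]
[ 0.5056 -0.0097  0.1181]
[ 0.4861 -0.0083  0.1178]
[0.5735 0.05   0.0729]
the job is handed in; nothing more can be done
None
```

I handed the job in at about 20 s. The carriage stands at the microscope's end stop and the plunger is back home: its bar lies across the slide, and its top measures 118 mm, the same as at the start. No verdict came back.

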